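Show the blue glaze test tile to the inspection camera

ROBOT

A 6-joint arm with a two-finger parallel gripper is mounted at the origin on a cart in front of the work surface, level with it; the furniture and walls round the work are solid. World frame = base frame: x ahead of the robot, y to its left, z up, the work surface at z = 0. Lengths are in m, angles in rad, forces in N, time in s.
With the tool pointing down it reaches from about 0.35 to 0.725 m from the base axis. Payload 6 kg.
Tool frame: the origin (TCP) lies midway between the tips of the shut fingers; the grasp point (between the pads) lies 19 mm behind it; z points along the fingers, y is the line along which they close (so a half turn about z gives the same grasp; the last joint's range is limited). The gripper opens to 85 mm and grips with 20 to 120 N. Pads are 22 mm wide; open, the fingers measure 114 mm over their backs; the gripper's body (76 mm by 85 mm) begins 54 mm behind the grasp point. The pads swing forward as they close: fully open they stand 13 mm farther back than shut.
Start: joints at [1.531, 0.04, 0.085, 0, -1.615, -0.334], TCP at [0.219, 0.559, 0.231] pointing down, gripper open.
Joint ranges: [-2.56, 2.56], [-1.29, 2.01], [-1.08, 1.49], [-3.29, 1.98], [-2.81, -0.18], [-2.99, 2.99]. Speed limits (rad/s): [2.57, 2.57, 3.01, 3.14, 3.14, 3.14].

INTERFACE

Orientations are given as [roll, pitch, yaw] about the fixed x, y, z axes, in that order (R = Rz(yaw) Ry(pitch) Rx(roll)).
In Python, from station import ctrl gives the robot as it stands. Calls block until the motion is done:
- ctrl.reach(position, orientation): joint-space move of the TCP to a pose.
- ctrl.servo_line(position, vel=0.15, attitude=None, force_limit=None): straight line of the TCP; attitude=None keeps the orientation; vel is the mean speed in m/s. With force_limit (N) it stops when the force on the tool has changed by that much, and returns True; else False.
- ctrl.move_joints(angles): joint-space move.
- ctrl.set_gripper(opening): opening from 0.0 (shut) to 1.0 (fully open); the grip force is fixed at half the most; returns when the fingers have stopped.
- ctrl.hold(seconds).
- ctrl.ik(position, orientation): joint angles nearest the present ones, or None.
- ctrl.get_state(): the state.
- ctrl.read_camera(name): name is "side" or "top"; returns a dict with "color" (400x640x3 uint8, blue, green, red), "depth" (400x640 float32, m along the optical axis (not along the pixel's ray), 0 where there is no reading), "camera_matrix" (3x3 intrinsics, pixels), "k1" (the pictures are not rectified: a ray, as slopes to the right and down, at radius r is drawn at 1 + k1 r^2 times it, then the intrinsics apply), "R" (3x3) and "t" (3): a world point X has camera coordinates R X + t. Camera axes: x right, y down, z forward; pixel columns grow to the right and rows downward; lengths in m; the calibration is good to about 2 mm. A picture is of the moment at which its call begins.
A pose or a line that the arm cannot do raises ctrl.MotionError and nothing moves.
- ctrl.finish_job(): hands the job in; it is judged then, once.
Trained networks look in the newest picture that a camera, given by its name, has taken for a name from the list of things; names that differ only in an ending like _2 or _b are one class to them, and where a whole thing is asked for, a point or a joint stands for the part that bears it (a point fixed in the world has none). Each returns a list of dicts, best first, with "p" (0 to 1); they miss things now and then, are a little off and sometimes report something else, mostly with a low value. They report only what shows in the picture. A call takes as long as a camera call. They do not tell look-alikes from the thing itself.
- ctrl.masks_of(label, camera): "region" (400x640 bool, what is visible of it) and "extent" ([left, top, right, bottom] in pixels, round what is visible of it).
- ctrl.place_of(label, camera): "at" ([column, row] in pixels: a listed point, or the origin of a listed thing).
The state is a dict: "time_s": time; "q": joint angles; "dq": joint speeds; "joint_torque": joint torques, N m; "tool_pos": TCP position; "ee_rot": TCP orientation; "contact_force": force on the tool from outside, world axes, zero at the start; "torque": the same for the moment, N m; "finger_gap": opening from 0.0 (shut) to 1.0 (fully open); "finger_force": force on a finger pad.
Only numpy, scipy, OpenCV 4.12 (cv2) and the standard library are available. Lean on these libraries where they do the work, as an engineer would, in place of code of your own. Each camera call takes 0.05 s, during which the arm holds its last target. There are 200 camera calls.

TASK

The fired glaze test tiles are still locked in their carrier: slide the red lock knob fully to its open end stop, then lift the blue tile out and hold it up to the inspection camera, right way up, glazed front square to the lens and the middle of its upright face centred about 15 cm in front of the glass. Finish while still holding it there, steady in the air; leave the other two tiles in their places, and do not touch the camera or move the cup and the tape roll.

Things in the scene. Friction and masses are not known exactly. Their poses are not given: they have to be found in the camera images.
- carrier: Low wooden carrier fixed on the worktop, board 120 x 300 x 10 mm; origin under its middle, z up, +y along the row of three tiles, -x its front with the lock bar. Tiles stand between ribs 6 mm high (1.5 mm play) at y = -90, 0, +90 mm, uprights at x = +25 mm; the fence behind them reaches z = 26 mm. They lift straight up once the lock is open.
- tile_lock (a joint): Transport lock: flat steel bar along the carrier's front whose three tabs lie over the tiles' feet so that they cannot be lifted. 0 = locked; grows as the bar slides along the carrier's +y; 0.045 m = open end stop, tiles free. About 2 N of friction, stays where it is left. Starts between 0 and 0.012.
- lock_knob (a point): Middle of the red knob on the lock bar: upright cylinder 20 mm across, 28 mm high, its middle 52 mm above the worktop and 62 mm in front of the tiles' uprights. The bar's top is at 24 mm; two steel keepers over the bar reach 28 mm. Axes as the carrier's; moves with the lock.
- blue_tile: L-shaped test tile in blue glaze, about 85 g. Upright plate 50 mm wide (y), 75 high (z), 9 thick (x); foot 9 mm thick reaches forward to x = -34.5 mm. Origin under the middle of the upright, z up, -x the glazed front (foot side). Stands 10 mm above the worktop, axes as the carrier's, in any of the three places. Hold it by its side edges near the top (40 mm free beside it).
- blue_face (a point): Middle of the blue tile's upright glazed face: x = -5 mm, z = 42 mm in the tile's frame, same axes. This is the point to centre in front of the lens.
- red_tile: The same kind of tile in brown-red glaze; must stay in its place.
- green_tile: The same kind of tile in green glaze; must stay in its place.
- camera_head: Grey inspection camera with a white ring light (68 mm across) round its lens, 83 mm long. Origin at the middle of the lens glass, 265 mm above the worktop; its -x axis is the viewing direction, 25 degrees below level; y is level, z is up in the picture.
- camera_stand: Fixed bench stand of the camera: round base 110 mm across, steel post 340 mm high; origin under the post, -x the way the camera looks seen from above; the lens glass is 95 mm in front of the post.
- cup: Small hand-thrown cup, 59 mm across, 54 mm high, origin under its middle; a bystander.
- roll: Roll of tape lying flat, 84 mm across, 24 mm high, origin under its middle; a bystander.
Mind the look-alikes: they are no part of the job. What is shaped like the blue_tile but orange is not meant. What is shaped like the red_tile but orange is not meant.

How it is judged:
On the way, in this order (a step that is already met when the one before it is completed fails the run):
1. the lock is slid to its open end stop while the blue tile is still in the carrier (value of joint tile_lock above 0.042 m and height (world z) of blue_tile below 0.03 m), for 0.2 s.
2. the fingers have lifted the blue tile clear of the carrier (height (world z) of blue_tile above 0.06 m and contact force between the fingers and blue_tile above 1 N and contact force between blue_tile and carrier below 0.1 N), for 0.2 s.
At the end, for the whole second after the job is handed in: Lock within 3 mm of its open stop; blue tile held still in the air by the fingers alone, right way up, glaze to the lens, square within 0.2 rad, middle of its face 125 to 175 mm from the glass and within 15 mm of the lens axis each way; red and green tiles within 15 mm of their places (value of joint tile_lock above 0.042 m and contact force between the fingers and blue_tile above 1 N and contact force between blue_tile and carrier below 0.1 N and contact force between blue_tile and camera_stand below 0.1 N and height (world z) of blue_tile above 0.11 m and x of blue_face in the frame of camera_head between -0.175 and -0.125 m and y of blue_face in the frame of camera_head between -0.015 and 0.015 m and z of blue_face in the frame of camera_head between -0.015 and 0.015 m and x of camera_head in the frame of blue_tile below -0.08 m and angle between the x axis of blue_tile and the x axis of camera_head, either way round below 0.2 rad and angle between the y axis of blue_tile and the y axis of camera_head, either way round below 0.2 rad and angle between blue_tile's own z axis and vertical below 0.9 rad and linear speed of blue_tile below 0.02 m/s and angular speed of blue_tile below 0.2 rad/s and distance of each of red_tile, green_tile from where it was at the start of the episode below 0.015 m and angle between each of red_tile, green_tile's own z axis and vertical below 0.15 rad); the arm keeps its last pose, push and grip.
It fails at once if the camera or its stand is touched by the robot or the tile (contact force between any of the arm, the fingers, blue_tile and camera_stand above 1 N).
It fails at once if another tile is pulled out or knocked over (distance of any of red_tile, green_tile from where it was at the start of the episode above 0.02 m or angle between any of red_tile, green_tile's own z axis and vertical above 0.4 rad).
It fails at once if the cup or the tape roll is moved (distance of any of cup, roll from where it was at the start of the episode above 0.02 m or angle between cup's own z axis and vertical above 0.4 rad).
It also fails if it takes over 58 s, if anything falls off the work surface, if the arm or the gripper's body presses on something with over 40 N, if the wrist force passes 120 N, or if a joint passes its speed limit or range.

## Working session

There is one attempt and no reset: what is moved stays moved. The work goes in short steps, each a Python script; the robot and the scene stay as the last script left them, time stands still between calls to the robot, and variables do not carry over. Pictures are saved under pics/ and viewed, at most 10 in all, crops included, and the job is handed in when it is done.

```bash
ls; mkdir -p pics
cat > h.py <<'E'
import numpy as np, cv2
from station import ctrl
from scipy.spatial.transform import Rotation as Ro
def cam(n):
    c=ctrl.read_camera(n); return c
def ray(c,uv):
    K=c["camera_matrix"]; uv=np.atleast_2d(np.asarray(uv,float))
    d=np.array([c["k1"],0,0,0,0],float)
    s=cv2.undistortPoints(uv[:,None],np.array(K),d)[:,0]
    return s
def pts(c,uv,depth):
    s=ray(c,uv); P=np.c_[s,np.ones(len(s))]*np.asarray(depth)[:,None]
    return (P-c["t"])@c["R"]
def onplane(c,uv,z):
    s=ray(c,uv); D=np.c_[s,np.ones(len(s))]@c["R"]; o=-c["R"].T@c["t"]
    return o+D*((z-o[2])/D[:,2])[:,None]
def cloud(c,m):
    v,u=np.nonzero(m&(c["depth"]>0)); return pts(c,np.c_[u,v],c["depth"][v,u]),np.c_[u,v]
def proj(c,X):
    r,_=cv2.Rodrigues(c["R"]); return cv2.projectPoints(np.atleast_2d(X).astype(float),r,np.array(c["t"],float),np.array(c["camera_matrix"]),np.array([c["k1"],0,0,0,0.]))[0][:,0]
E
python3 - <<'E'
from h import *
names="carrier lock_knob blue_tile blue_face red_tile green_tile camera_head camera_stand cup roll".split()
for n in ["side","top"]:
    c=cam(n); cv2.imwrite(f"pics/{n}0.png",c["color"])
    print(n,"campos",-c["R"].T@c["t"])
    for k in names:
        for d in ctrl.place_of(k,n)[:3]: 
            u=np.array(d["at"]); i=np.clip(u.astype(int)[::-1],0,[399,639]); 
            dep=c["depth"][i[0],i[1]]
            print(k,round(d["p"],2),u.round(1),pts(c,[u],[dep])[0].round(3))
E
```

```text
pics
side campos [ 0.16712809 -0.80378244  0.77637554]
carrier 0.72 [284.  250.5] [0.506 0.11  0.028]
carrier 0.48 [426.9 288.7] [ 0.772 -0.202  0.025]
lock_knob 0.95 [283.5 245. ] [0.504 0.107 0.051]
blue_tile 0.68 [266.4 232.4] [0.496 0.227 0.022]
blue_tile 0.66 [250.7 213.1] [0.494 0.373 0.01 ]
blue_tile 0.63 [361.5 255.9] [ 0.711  0.018 -0.001]
blue_face 0.78 [263.4 222. ] [0.492 0.234 0.057]
blue_face 0.74 [361.6 237.5] [0.712 0.025 0.061]
blue_face 0.2 [283.  250.1] [0.504 0.113 0.028]
red_tile 0.9 [287.6 242.6] [0.534 0.152 0.019]
red_tile 0.81 [361.1 280.9] [ 0.649 -0.081  0.006]
green_tile 0.66 [315.  249.7] [0.593 0.086 0.017]
camera_head 0.91 [401.8 212.8] [ 0.696 -0.161  0.255]
camera_stand 0.96 [425.6 292.5] [ 0.769 -0.203  0.014]
cup 0.96 [269.  307.8] [ 0.386 -0.085  0.031]
cup 0.63 [423.7 293.3] [ 0.762 -0.203  0.014]
roll 0.58 [332.8 326. ] [ 0.509 -0.182  0.   ]
top campos [0.49021256 0.06905807 1.25421856]
carrier 0.61 [296.9 232.8] [0.53  0.146 0.018]
lock_knob 0.7 [420.7 165.8] [ 0.681 -0.164  0.296]
lock_knob 0.69 [402.7 241.6] [ 0.505 -0.175  0.003]
lock_knob 0.57 [310.2 242.8] [0.5   0.105 0.054]
blue_tile 0.74 [218.7 240.5] [0.504 0.372 0.06 ]
blue_tile 0.67 [265.1 245.9] [0.49  0.232 0.087]
blue_tile 0.53 [339.  170.5] [0.71  0.022 0.073]
blue_face 0.74 [339.1 168.7] [0.715 0.022 0.076]
blue_face 0.72 [219.7 239. ] [0.509 0.371 0.052]
blue_face 0.48 [266.6 244.9] [0.493 0.228 0.088]
red_tile 0.79 [291.9 226.7] [0.545 0.157 0.085]
red_tile 0.79 [372.1 190.6] [ 0.65  -0.073  0.079]
green_tile 0.58 [317.3 212.5] [0.588 0.085 0.056]
camera_head 0.56 [423.2 168.2] [ 0.676 -0.17   0.295]
camera_stand 0.69 [404.5 153.4] [ 0.773 -0.18   0.029]
cup 0.61 [297.3 235.3] [0.522 0.145 0.025]
cup 0.53 [364.7 279. ] [ 0.392 -0.058  0.008]
roll 0.73 [401.5 242.6] [ 0.502 -0.173 -0.005]
roll 0.41 [315.6 213.5] [0.584 0.089 0.075]
```

Run:
```python
import cv2,numpy as np
a=cv2.imread("pics/side0.png")[170:350,200:480]; b=cv2.imread("pics/top0.png")[130:310,180:460]
cv2.imwrite("pics/crop0.png",np.vstack([cv2.resize(a,(466,300),interpolation=cv2.INTER_CUBIC),cv2.resize(b,(466,300),interpolation=cv2.INTER_CUBIC)]))
```

```text
(no output)
```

View pics/crop0.png

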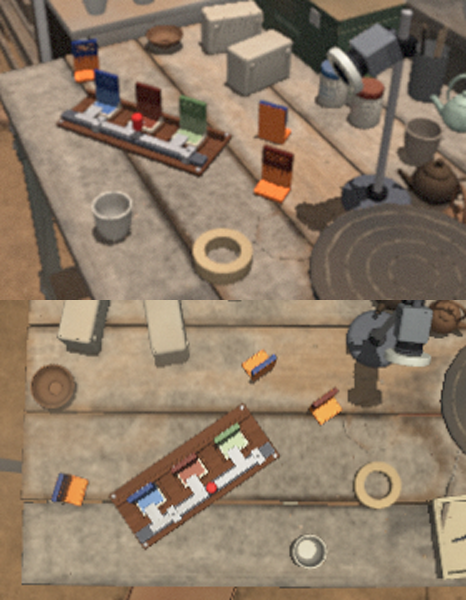

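View pics/side0.png

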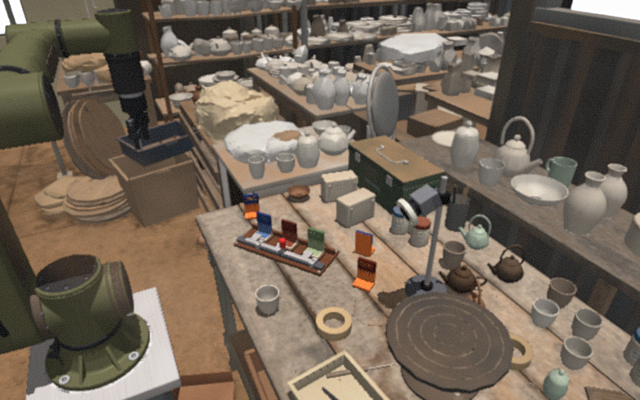

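The blue-only tile is in the carrier: side (266,232), top (265,246). The other two "blue" hits, side (251,213) and (362,256), have orange feet, so they are the look-alikes, and so does the orange-footed red one at (361,281). The crop confirms this. Carrier +y runs green→red→blue, with the lock bar on the side nearest the robot and cup. Next I'll fit the carrier and stand poses to the depth.

```bash
cat > fit.py <<'E'
from h import *
from scipy.optimize import least_squares
def box(P,c,h,fill=0):
    q=abs(P-c)-h; return np.linalg.norm(np.maximum(q,0),axis=1)+np.minimum(q.max(1),0)
def cyl(P,c,r,h):
    q=np.c_[np.hypot(*(P-c)[:,:2].T)-r,abs(P[:,2]-c[2])-h]; return np.linalg.norm(np.maximum(q,0),axis=1)+np.minimum(q.max(1),0)
def loc(P,p): 
    c,s=np.cos(p[2]),np.sin(p[2]); D=P-[p[0],p[1],0]; return np.c_[c*D[:,0]+s*D[:,1],-s*D[:,0]+c*D[:,1],D[:,2]]
def carrier(P,p):
    L=loc(P,p); d=[box(L,[0,0,.005],[.06,.15,.005])]
    for y in(-.09,0,.09):
        d+=[box(L,[.025,y,.0475],[.0045,.025,.0375]),box(L,[.005,y,.0145],[.0155,.025,.0045])]
    d+=[box(L,[-.037,0,.0195],[.012,.14,.0045])]
    return np.min(np.abs(d),axis=0)
A=np.radians(25)
def stand(P,p):
    L=loc(P,p); d=[cyl(L,[0,0,.17],.008,.17)]
    D=L-[-.095,0,.265]; H=np.c_[np.cos(A)*D[:,0]+np.sin(A)*D[:,2],D[:,1],-np.sin(A)*D[:,0]+np.cos(A)*D[:,2]]
    d+=[cyl(H[:,[1,2,0]],[0,0,.006],.034,.007)]
    return np.min(np.abs(d),axis=0)
def fit(f,Ps,p0):
    for s in (.01,.005,.003):
        r=least_squares(lambda p:f(np.vstack(Ps),p),p0,loss="soft_l1",f_scale=s/2,diff_step=1e-4); p0=r.x
    return p0,np.median(f(np.vstack(Ps),p0))
def clouds():
    out={}
    for n in("side","top"):
        c=cam(n); P,uv=cloud(c,np.ones((400,640),bool)); out[n]=(c,P,uv,c["color"][uv[:,1],uv[:,0]].astype(int))
    return out
E
python3 - <<'E'
from fit import *
o=clouds()
def run(f,p0,sel,tag):
    S={n:o[n][1][sel(o[n][1])] for n in o}
    for k,v in(("both",list(S.values())),("side",[S["side"]]),("top",[S["top"]])):
        print(tag,k,sum(map(len,v)),*fit(f,v,p0))
def sc(P): 
    L=loc(P,[.525,.145,.584]); return (abs(L[:,0])<.075)&(abs(L[:,1])<.165)&(P[:,2]>.009)&(P[:,2]<.1)
run(carrier,[.525,.145,.584],sc,"carrier")
def ss(P): return (np.hypot(P[:,0]-.77,P[:,1]+.2)<.17)&(P[:,2]>.1)&(P[:,2]<.4)
run(stand,[.77,-.203,-.52],ss,"stand")
for n in o:
    c,P,uv,C=o[n]; m=ss(P)&(C.min(1)>185)
    print(n,"ring",m.sum(),P[m].mean(0),np.median(P[m],0),P[m].min(0),P[m].max(0))
    B,G,R=C.T; m=sc(P)&(R>150)&(G<60)&(B<60); print("knob",m.sum(),P[m].mean(0), loc(P[m],[.525,.145,.584]).mean(0))
    m=(np.hypot(P[:,0]-.77,P[:,1]+.2)<.12)&(P[:,2]>.006)&(P[:,2]<.04); print("base",m.sum(),P[m].mean(0),P[m].min(0),P[m].max(0))
    m=ss(P)&(P[:,2]>.32); print("posttop",m.sum(),P[m].mean(0))
E
```

```text
carrier both 6207 [0.52534247 0.14817314 0.6073911 ] 0.0016877850715230026
carrier side 3020 [0.52568354 0.14727543 0.61010873] 0.0015813779549041646
carrier top 3187 [0.52533345 0.15012295 0.59558574] 0.0018911101588027241
stand both 4728 [ 0.70327049 -0.29483701 -1.82099584] 0.02923648548096069
stand side 2689 [ 0.70505352 -0.29853489 -1.81472022] 0.028011416602565092
stand top 2039 [ 0.7016457  -0.29057313 -1.8105593 ] 0.029638293558394396
side ring 78 [ 0.68205614 -0.19084359  0.29599689] [ 0.68058858 -0.19177114  0.29636373] [ 0.67422502 -0.20858837  0.28483552] [ 0.78120835 -0.16733199  0.34039568]
knob 20 [0.50361181 0.11519206 0.06305614] [-0.03427846 -0.01307498  0.06305614]
base 884 [ 0.79706996 -0.19622981  0.02060044] [ 0.72501985 -0.26003719  0.00613638] [ 0.87595183 -0.13413491  0.03995296]
posttop 64 [ 0.77908454 -0.19079508  0.33229608]
top ring 39 [ 0.69199749 -0.18019313  0.30423585] [ 0.67992458 -0.18092908  0.29942064] [ 0.675756   -0.19339779  0.29612617] [ 0.78088068 -0.16845519  0.34273252]
knob 8 [0.50172878 0.11536284 0.06415266] [-0.03575524 -0.01189427  0.06415266]
base 835 [ 0.78503255 -0.18363789  0.01835062] [ 0.65344549 -0.31718675  0.00601977] [ 0.88840128 -0.13178661  0.03989683]
posttop 50 [ 0.7711491  -0.18466423  0.33199953]
```

Run:
```python
import cv2,numpy as np
a=cv2.imread("pics/side0.png")[165:305,375:475]; b=cv2.imread("pics/top0.png")[110:210,370:470]
cv2.imwrite("pics/crop1.png",np.hstack([cv2.resize(a,(393,550),interpolation=cv2.INTER_CUBIC),cv2.copyMakeBorder(cv2.resize(b,(400,400),interpolation=cv2.INTER_CUBIC),0,150,0,0,cv2.BORDER_CONSTANT)]))
```

```text
(no output)
```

View pics/crop1.png

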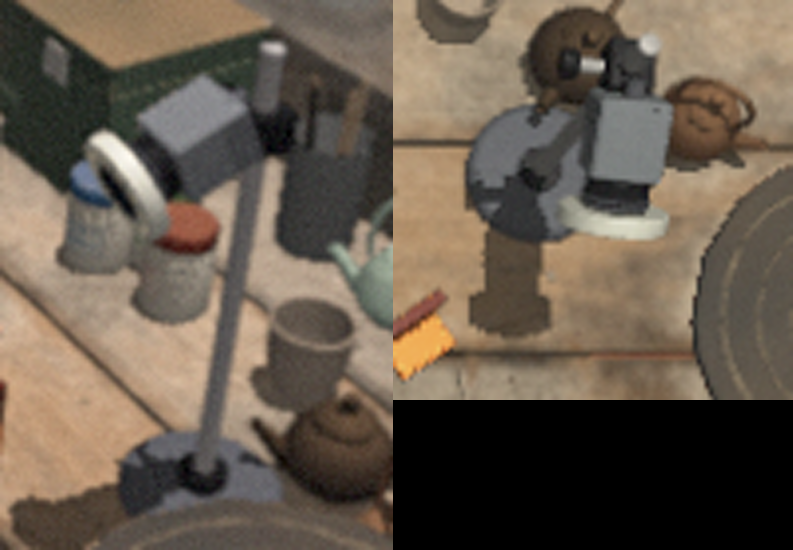

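Run:
```python
from fit import *
o=clouds()
Q={};W={}
for n in o:
    c,P,uv,C=o[n]
    m=(abs(P[:,0]-.69)<.06)&(abs(P[:,1]+.18)<.07)&(P[:,2]>.2)&(P[:,2]<.33)&(C.min(1)>130)&(C[:,2]>C[:,0]+4); Q[n]=P[m]
    m=(np.hypot(P[:,0]-.775,P[:,1]+.19)<.03)&(P[:,2]>.04)&(P[:,2]<.345)&((P[:,2]<.2)|(P[:,2]>.31)); W[n]=P[m]
    print(n,len(Q[n]),Q[n].min(0),Q[n].max(0),len(W[n]))
    m=(np.hypot(P[:,0]-.775,P[:,1]+.19)<.08)&(P[:,2]>.006)&(P[:,2]<.03); B=P[m]; B=B[(B[:,2]<np.median(B[:,2])+.003)]
    b=least_squares(lambda p:np.maximum(np.hypot(B[:,0]-p[0],B[:,1]-p[1])-.055,0)*3,[.775,-.19]).x; print("base",len(B),np.median(B[:,2]),b)
def cylo(L,r,z0,z1): # unsigned to cylinder
    return abs(cyl(L,[0,0,(z0+z1)/2],r,(z1-z0)/2))
def f(p,ns):
    R=np.concatenate
    out=[]
    for n in ns:
        L=loc(W[n],p); out.append(np.abs(np.hypot(L[:,0],L[:,1])-.008)*.5)
        D=loc(Q[n],p)-[-.095,0,.265]; H=np.c_[np.cos(A)*D[:,0]+np.sin(A)*D[:,2],D[:,1],-np.sin(A)*D[:,0]+np.cos(A)*D[:,2]]
        out.append(cylo(H[:,[1,2,0]],.034,-.003,.009))
    return np.concatenate(out)
for ns in(["side","top"],["side"],["top"]):
  r=least_squares(f,[.775,-.19,0],loss="soft_l1",f_scale=.003,args=(ns,),diff_step=1e-4); p=r.x
  lens=np.array([p[0]-.095*np.cos(p[2]),p[1]-.095*np.sin(p[2]),.265])
  print(ns,p,np.median(abs(f(p,ns))),"lens",lens,[proj(o[n][0],lens)[0].round(1) for n in o])
```

```text
side 137 [ 0.6736045  -0.21414787  0.27075926] [ 0.69805762 -0.15823626  0.30184347] 429
base 512 0.014781837379965206 [ 0.78307939 -0.19214628]
top 157 [ 0.67304858 -0.21140337  0.25586802] [ 0.70731257 -0.14928219  0.30246186] 190
base 570 0.014525198785530125 [ 0.77472632 -0.18624273]
['side', 'top'] [ 0.78211911 -0.18644211 -0.07380046] 0.0007922544607172005 lens [ 0.68737771 -0.17943743  0.265     ] [array([404.1, 213.9]), array([423.9, 165.8])]
['side'] [ 0.78261811 -0.18662158 -0.06862022] 0.0005982081898496777 lens [ 0.68784169 -0.18010777  0.265     ] [array([404.4, 214. ]), array([424.1, 165.6])]
['top'] [ 0.7814672  -0.18699123 -0.09041669] 0.0016024789598920036 lens [ 0.68685525 -0.17841335  0.265     ] [array([403.6, 213.8]), array([423.5, 166. ])]
```

```bash
cat > plan.py <<'E'
from fit import *
CP=np.array([.5254,.148,.605]); SP=np.array([.7821,-.1864,-.073])
def c2w(x,y,z): c,s=np.cos(CP[2]),np.sin(CP[2]); return np.array([CP[0]+c*x-s*y,CP[1]+s*x+c*y,z])
def rpy(R): return Ro.from_matrix(R).as_euler("xyz")
Rc=Ro.from_euler("z",CP[2]).as_matrix()
Rh=Ro.from_euler("z",SP[2]).as_matrix()@Ro.from_euler("y",-A).as_matrix()  # head: -x 25 deg below level
lens=np.array([*(SP[:2]-.095*np.array([np.cos(SP[2]),np.sin(SP[2])])),.265])
Rt=Rh@np.diag([-1.,-1,1])      # tile target orientation
face=lens-Rh[:,0]*.15
def tool0(flip): return Rc@Ro.from_euler("z",np.pi*flip).as_matrix()@np.diag([1.,-1,-1])
E
python3 - <<'E'
from plan import *
print("headx",Rh[:,0],"z",Rh[:,2],"face",face)
for n in("side","top"):
    c=cam(n)
    for d in ctrl.place_of("lock_knob",n)[:3]:
        X=onplane(c,[d["at"]],.052); print(n,round(d["p"],2),X[0],loc(X,CP)[0])
o=clouds()
for n in o:
    c,P,uv,C=o[n]; B,G,R=C.T; L=loc(P,CP); m=(abs(L[:,0]+.037)<.02)&(R>110)&(G<75)&(B<75)&(P[:,2]>.035)&(abs(L[:,1])<.1); print(n,m.sum(),L[m].min(0),L[m].max(0),onplane(c,[uv[m].mean(0)],.052)[0], loc(onplane(c,[uv[m].mean(0)],.052),CP))
q=ctrl.get_state()["q"]
for fl in(0,1):
    T=tool0(fl); RT=Rt@Rc.T@T
    g=c2w(.025,.09,.068-.019)
    off=np.array([0.005,0,.049-.010-.042]) # tcp rel. face in tile frame
    print(fl,"knob",ctrl.ik(c2w(-.037,-.015,.036),rpy(T)),"grasp",ctrl.ik(g,rpy(T)),ctrl.ik(g+[0,0,.15],rpy(T)),"show",ctrl.ik(face+Rt@off,rpy(RT)))
E
```

```text
headx [ 0.903894   -0.06610172  0.42261826] z [-0.4214927   0.03082374  0.90630779] face [ 0.55176891 -0.1695559   0.20160726]
top 0.66 [0.4977835 0.113457  0.052    ] [-0.04236138 -0.01270448  0.052     ]
top 0.27 [ 0.72379605 -0.22831595  0.052     ] [-0.05085307 -0.42236081  0.052     ]
side 52 [-0.04764495 -0.02406098  0.04321557] [-0.02997178 -0.00595778  0.0694339 ] [0.50598797 0.11960108 0.052     ] [[-0.03211867 -0.01231734  0.052     ]]
top 19 [-0.04661066 -0.0209589   0.05235406] [-0.02846774 -0.00585997  0.06924121] [0.50230236 0.11606    0.052     ] [[-0.03716412 -0.01313366  0.052     ]]
0 knob [ 6.14202448e-01 -1.19318245e-01 -4.29218053e-01  4.44089210e-16
 -1.26089652e+00  1.56159388e+00] grasp [ 8.12014611e-01 -4.13235068e-02 -3.31294267e-01  4.44089210e-16
 -1.28082557e+00  1.36378172e+00] [ 8.12014611e-01 -9.89540155e-02 -1.09914894e-01  4.44089210e-16
 -1.55983545e+00  1.36378172e+00] show [ 0.09450129 -0.42806213 -0.46824415  0.0791051  -1.1009216  -1.75873324]
1 knob [ 0.61420245 -0.11931825 -0.42921805  0.         -1.26089652 -1.57999877] grasp [ 0.81201461 -0.04132351 -0.33129427  0.         -1.28082557 -1.77781094] [ 0.81201461 -0.09895402 -0.10991489  0.         -1.55983545 -1.77781094] show [ 0.09450129 -0.42806213 -0.46824415  0.0791051  -1.1009216   1.38285941]
```

Run:
```python
from plan import *
T=tool0(1); o=rpy(T); ky=-.013
ctrl.set_gripper(.75)
ctrl.reach(c2w(-.037,ky,.14),o)
print(ctrl.servo_line(c2w(-.037,ky,.036),vel=.1,force_limit=8),ctrl.get_state()["tool_pos"])
ctrl.set_gripper(0)
s=ctrl.get_state(); print("gap",s["finger_gap"],s["finger_force"],s["contact_force"])
print(ctrl.servo_line(c2w(-.037,ky+.06,.036),vel=.05,force_limit=20))
s=ctrl.get_state(); print(loc(np.array([s["tool_pos"]]),CP),s["contact_force"],s["finger_gap"],s["time_s"])
c=cam("top"); cv2.imwrite("pics/t1.png",cv2.resize(c["color"][180:300,220:380],(640,480),interpolation=cv2.INTER_CUBIC))
```

```text
False [0.50285211 0.11647511 0.03681411]
gap 0.2093993930691739 58.6617811024189 [-2.17276589 -0.67931905  4.24714246]
True
[[-0.03702235  0.02434468  0.03660006]] [ 4.9953831  -4.3617261  -1.31044617] 0.207854565270129 6.35
```

Run:
```python
from plan import *
L=loc(np.array([ctrl.get_state()["tool_pos"]]),CP)[0]
print(ctrl.servo_line(c2w(L[0],L[1]+.012,L[2]),vel=.04,force_limit=25)); 
s=ctrl.get_state(); print(loc(np.array([s["tool_pos"]]),CP),s["contact_force"]@Rc,s["finger_gap"])
ctrl.set_gripper(.75); print(ctrl.get_state()["contact_force"])
L=loc(np.array([ctrl.get_state()["tool_pos"]]),CP)[0]
ctrl.servo_line(c2w(L[0],L[1],.15),vel=.2)
ctrl.servo_line(c2w(-.20,-.05,.22),vel=.3)
o=clouds()
for n in o:
    c,P,uv,C=o[n]; B,G,R=C.T; l=loc(P,CP); m=(abs(l[:,0]+.037)<.02)&(R>110)&(G<75)&(B<75)&(P[:,2]>.035)&(P[:,2]<.08)&(abs(l[:,1])<.1)
    if m.any(): print(n,m.sum(),l[m].min(0),l[m].max(0),loc(onplane(c,[uv[m].mean(0)],.052),CP))
cv2.imwrite("pics/t2.png",np.vstack([cv2.resize(o[n][0]["color"][a:a+110,b:b+160],(436,300),interpolation=cv2.INTER_CUBIC) for n,a,b in(("side",190,215),("top",180,220))]))
print(ctrl.get_state()["time_s"])
```

```text
True
[[-0.03702305  0.02424984  0.03661105]] [ 1.90036779 -5.94819336 -0.29834181] 0.20880011571895296
[-0.22074197  1.0824354  -0.11491686]
side 52 [-0.04818504  0.01306483  0.04237802] [-0.03070118  0.02903174  0.06872218] [[-0.03467808  0.02424216  0.052     ]]
top 18 [-0.04640305  0.01649352  0.06219344] [-0.02969487  0.03317037  0.0682196 ] [[-0.03811062  0.02699087  0.052     ]]
8.7333
```

View pics/t2.png

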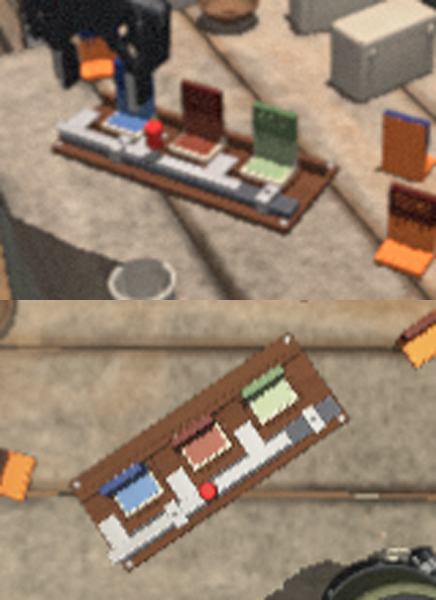

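The top view shows the knob at about (208,490) and the tabs clear of all three feet, and the bar stopped at the same spot on both pushes. So the lock is open. Next I'll grasp and lift the blue tile.

Run:
```python
from plan import *
c=cam("top"); P,uv=cloud(c,np.ones((400,640),bool)); l=loc(P,CP); C=c["color"][uv[:,1],uv[:,0]].astype(int)
m=(abs(l[:,1]-.09)<.04)&(l[:,2]>.04)&(l[:,2]<.1)&(abs(l[:,0]-.025)<.03); print(m.sum(),l[m].min(0),l[m].max(0),l[m].mean(0))
T=tool0(1); o=rpy(T)
ctrl.set_gripper(.87)
ctrl.reach(c2w(.025,.09,.17),o)
print(ctrl.servo_line(c2w(.025,.09,.049),vel=.1,force_limit=8),ctrl.get_state()["tool_pos"])
ctrl.set_gripper(0); s=ctrl.get_state(); print(s["finger_gap"],s["finger_force"],s["contact_force"])
p=c2w(.025,.09,.049)
print(ctrl.servo_line(p+[0,0,.03],vel=.04,force_limit=12)); print(ctrl.get_state()["contact_force"])
```

```text
87 [0.01851326 0.06576338 0.04406884] [0.02879918 0.1170699  0.0907315 ] [0.02278467 0.09009259 0.07997361]
False [0.49517389 0.23656043 0.04984517]
0.5744776935653274 62.19286322593689 [0.20332667 0.60004967 3.32628575]
False
[ 0.05644182 -0.13146817 -0.96719205]
```

Run:
```python
from plan import *
p=c2w(.025,.09,.25)
ctrl.servo_line(p,vel=.15); ctrl.hold(.3)
s=ctrl.get_state(); print(s["finger_gap"],s["finger_force"],s["contact_force"],s["tool_pos"],s["time_s"])
print("tool in carrier",loc(np.array([s["tool_pos"]]),CP))
for n in("side","top"):
    c=cam(n); P,uv=cloud(c,np.ones((400,640),bool)); l=loc(P,CP); C=c["color"][uv[:,1],uv[:,0]].astype(int)
    m=(C[:,0]>C[:,2]*1.35)&(C[:,0]>C[:,1]+15)&(abs(l[:,1]-.09)<.05)&(l[:,2]>.15)&(l[:,2]<.32)&(abs(l[:,0])<.08); print(n,m.sum(),np.percentile(l[m],[2,50,98],axis=0))
    if n=="side": cv2.imwrite("pics/s3.png",cv2.resize(c["color"][140:270,200:360],(640,520),interpolation=cv2.INTER_CUBIC))
```

```text
0.5692067247754223 61.92081928253174 [-0.33985391  0.99324656 -0.59292955] [0.49470849 0.23617811 0.24963148] 14.2917
tool in carrier [[0.02490853 0.08998285 0.24963148]]
side 331 [[-0.00175052  0.06479205  0.2194058 ]
 [ 0.0183509   0.08899846  0.24785649]
 [ 0.02271974  0.11098907  0.2863471 ]]
top 77 [[-0.00618462  0.07146745  0.21628514]
 [ 0.00057108  0.08181049  0.21969263]
 [ 0.01433373  0.10565174  0.22351016]]
```

View pics/s3.png

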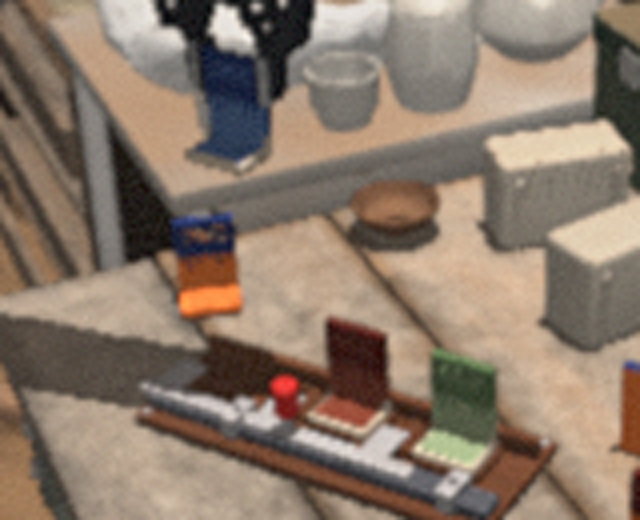

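The tile hangs upright in the fingers, at (235,105) in the crop, with the foot forward and no slip. The red and green tiles are still in place. Next I'll bring it to the camera.

Run:
```python
from plan import *
T=tool0(1); RT=Rt@Rc.T@T; o=rpy(RT)
goal=face+Rt@np.array([.005,0,-.0022]); pre=goal+[-.08,.06,.05]
print(goal,pre,ctrl.ik(pre,o),ctrl.ik(goal,o))
ctrl.reach(pre,o); s=ctrl.get_state(); print(s["tool_pos"],s["time_s"])
ctrl.servo_line(goal,vel=.08); ctrl.hold(.5)
s=ctrl.get_state(); print(s["tool_pos"],s["finger_gap"],s["finger_force"],s["time_s"])
for n in("side","top"):
    c=cam(n); print(n,"face exp",proj(c,face)[0],"lens",proj(c,lens)[0],[(round(d["p"],2),np.round(d["at"],1)) for d in ctrl.place_of("blue_face",n)[:4]])
    P,uv=cloud(c,np.ones((400,640),bool)); C=c["color"][uv[:,1],uv[:,0]].astype(int)
    cv2.imwrite(f"pics/f_{n}.png",c["color"])
    t=(P-face)@Rt # tile axes, origin face
    m=(abs(t)<[.06,.05,.06]).all(1)&(C[:,0]>C[:,2]*1.3)&(C[:,0]>C[:,1]+10); print(m.sum(),np.percentile(t[m],[2,50,98],axis=0).round(4))
a=cv2.imread("pics/f_side.png")[150:300,300:450]; b=cv2.imread("pics/f_top.png")[110:260,330:480]
cv2.imwrite("pics/f.png",cv2.resize(np.hstack([a,b]),(800,400),interpolation=cv2.INTER_CUBIC))
```

```text
[ 0.54817673 -0.1692932   0.19750029] [ 0.46817673 -0.1092932   0.24750029] [ 0.31594373 -0.72775489 -0.58762394  0.16677085 -1.3071183   1.17131932] [ 0.09464749 -0.42908501 -0.46764546  0.07910821 -1.10254963  1.38283981]
[ 0.4682513  -0.10912986  0.24753173] 16.8917
[ 0.54816731 -0.16925659  0.19753439] 0.5729724175058776 61.93521738052368 18.9417
side face exp [348.27209356 251.42607147] lens [404.08715352 213.9552048 ] [(0.96, array([252.2, 201.3])), (0.87, array([364.6, 240.5])), (0.57, array([347.4, 251.1]))]
139 [[-0.0265 -0.0181 -0.035 ]
 [-0.0149  0.0073 -0.0322]
 [ 0.0048  0.0295  0.0042]]
top face exp [415.20392163 222.38703309] lens [423.89516086 165.83758404] [(0.79, array([413.3, 222.6])), (0.7, array([334.7, 168.9])), (0.52, array([220.8, 241.5]))]
332 [[-0.0244 -0.0221 -0.0351]
 [-0.0026  0.0012 -0.0155]
 [ 0.0052  0.0221  0.0368]]
```

View pics/f.png

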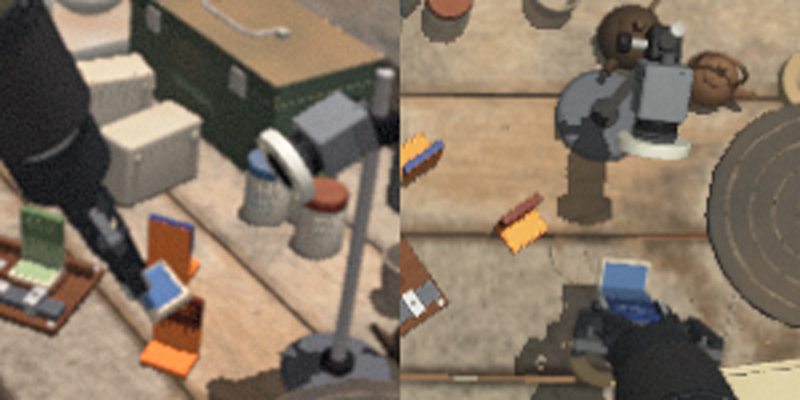

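Both views show the blue tile glaze-up towards the lens. The network puts its face at side (347,251) and top (413,223), within 2 px of the target in both. Handing in.

```bash
python3 -c "
from station import ctrl
print(ctrl.finish_job())"
```

```text
the job is handed in; nothing more can be done
None
```

The job is handed in, verdict not shown: the lock is at its open stop and the gripper is holding the blue tile still, glaze towards the lens, about 15 cm in front of the glass; the other tiles and the camera looked undisturbed in the last pictures, but I did not re-measure the cup and tape roll.

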